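Find the tea tin whose lid rocks and press it home

TASK

One of the four tea tins in the counter tray has a lid that is not pressed home, though they all look alike. With closed fingertips press lightly near the edge of the lids, one after the other, until you find the one that rocks under the finger; then push that lid straight down in its middle until it sits firmly home on the tin like the rest. Do not pick up, pull off or push aside any lid, leave the candle and the sweet tin where they are, and take the hand clear.

Things in the scene. Friction and masses are not known exactly. Their poses are not given: they have to be found in the camera images.
- tray: Open beech tray, 204 (its x) x 298 (its y) x 30 mm high, fixed on the counter: 2 (along x) x 3 (along y) compartments 94 mm apart, floor 8 mm thick. Four of them, not always the same, hold a tea tin, the others a candle and a small sweet tin. Origin: centre of its underside, on the counter; z up.
- lid_a_top (a point): Centre of the flat top of lid a; z is the lid's axis, up. All four alike: plain round slip-on metal lid, 83 mm across, 16 mm high, on a round tin 76 mm across painted green and fixed in the tray. The skirt hides the joint.
- lid_a: Lid a; origin on its axis at the skirt's lower edge, 16 mm below its top. The tins stand on cork pads of different thickness, so the tops of lids that are home lie 70 to 76 mm above the counter; such a lid is carried all round by the tin's rim (37 mm from the middle) and does not give when pressed.
- lid_b_top (a point): Centre of the flat top of lid b, as for lid a. One of the four lids, any of them, is not home: it stands level but about 3.5 mm higher on its tin than if it were home (the pads hide this), on its rubber plug, which is still high in the tin's mouth.
- lid_b: Lid b; origin as for lid a. The lid that is not home, pressed 25 to 32 mm from its middle on any side, rocks under 2 to 5 N: that edge sinks about 3 mm until it meets the rim, the other side rises, and it swings back level when let go. This does not seat it.
- lid_c_top (a point): Centre of the flat top of lid c, as for lid a. Pressed straight down in its middle, the lid that is not home stands firm up to about 10 N; then the plug slides in and stays where it is left. 14 to 18 N takes the lid right down onto the rim.
- lid_c: Lid c; origin as for lid a.
- lid_d_top (a point): Centre of the flat top of lid d, as for lid a.
- lid_d: Lid d; origin as for lid a.
- plug (a joint): How far the rubber plug of the loose lid, whichever that is, has been pushed into its tin: 0 at the start, about 3.5 mm (0.0035) when that lid is home on the rim. It slides stiffly and stays where it is left.
- candle: Striped candle, 48 mm across, 55 mm high without the wick, standing loose in a compartment of the tray, to be left alone. Origin: centre of its underside.
- sweet_tin: Small flat sweet tin, 62 mm across and 22 mm high, loose in a compartment of the tray, to be left alone. Origin: centre of its underside.
There are look-alikes about, which are no part of the job. What is shaped like the part that bears plug but pink is not meant.

How it is judged:
On the way, in this order (a step that is already met when the one before it is completed fails the run):
1. the loose lid is found: it is rocked by a press near its edge (a lid leans more than 0.05 rad) (angle between any of lid_a_top, lid_b_top, lid_c_top, lid_d_top's own z axis and vertical above 0.05 rad), for 0.1 s.
2. the loose lid is pressed home: its plug is at least 2.8 mm in, and every lid is level (value of joint plug above 0.0028 m and angle between each of lid_a_top, lid_b_top, lid_c_top, lid_d_top's own z axis and vertical below 0.03 rad), for 0.2 s.
At the end, for the whole second after the job is handed in: The loose lid is home: its plug has gone at least 2.8 of about 3.5 mm into the tin. All four lids are level within 0.03 rad, at rest, and within 12 mm of where they were; the candle and the sweet tin are within 20 mm of where they stood, and the candle is upright (all of step 2 and distance of each of lid_a_top, lid_b_top, lid_c_top, lid_d_top from where it was at the start of the episode below 0.012 m and linear speed of each of lid_a, lid_b, lid_c, lid_d below 0.02 m/s and not (distance of candle from where it was at the start of the episode above 0.02 m) and not (distance of sweet_tin from where it was at the start of the episode above 0.02 m) and not (angle between candle's own z axis and vertical above 0.3 rad)); the robot touches nothing.
It fails at once if a lid is lifted, pulled off or pushed aside (moved more than 12 mm) (distance of any of lid_a_top, lid_b_top, lid_c_top, lid_d_top from where it was at the start of the episode above 0.012 m).
It fails at once if the candle or the sweet tin is carried off or knocked over (moved more than 20 mm, candle leaning over 0.3 rad) (distance of any of candle, sweet_tin from where it was at the start of the episode above 0.02 m or angle between candle's own z axis and vertical above 0.3 rad).
It also fails if it takes over 61 s, if anything falls off the work surface, if the arm or the gripper's body presses on something with over 40 N, if the wrist force passes 120 N, or if a joint passes its speed limit or range.

ROBOT

A 6-joint arm with a two-finger parallel gripper is mounted at the origin on a cart in front of the work surface, level with it; the furniture and walls round the work are solid. World frame = base frame: x ahead of the robot, y to its left, z up, the work surface at z = 0. Lengths are in m, angles in rad, forces in N, time in s.
With the tool pointing down it reaches from about 0.35 to 0.85 m from the base axis. Payload 8.1 kg.
Tool frame: the origin (TCP) lies at the very end of the fingers, on their centre line; the grasp point (between the pads) lies 19 mm behind it; y points along the fingers, x is the direction in which the jaws open and shut, and the axes are right-handed (so a half turn about y gives the same grasp; the last joint's range is limited). The gripper opens to 93 mm and grips with 3 to 60 N. Pads are 15 mm wide; open, the fingers measure 128 mm over their backs; the gripper's body (75 mm by 188 mm) begins 65 mm behind the grasp point.
Start: joints at [-1.358, 0.13, 1.488, -0, 1.523, -0.085], TCP at [0.176, -0.574, 0.219] pointing down, gripper open.
Joint ranges: [-2.96, 2.96], [-0.89, 2.26], [0.02, 2.5], [-1.34, 4.48], [0, 2.73], [-2.66, 2.66]. Speed limits (rad/s): [2.39, 2.39, 2.79, 3.14, 3.14, 3.14].

INTERFACE

Orientations are given as a unit quaternion [w, x, y, z].
In Python, from cell import read_state, camera, sign_off, look_for, outline_of gives the robot as it stands.
- The arm moves only by the shell command python3 -m inch 'ROWS'. ROWS is text: rows parted by semicolons, each of 7 numbers parted by spaces: the shift along the world's x, y, z in mm, then the turn, a rotation vector about the world's x, y, z in rad, then the closure in counts, from 0 (fully open) to 255 (shut). A call has 1 to 20 rows; each row shifts and turns the pose as measured when the row begins; what a row does not reach is not made up. A row lasts 1/8 s, in which the tool goes at most 62.5 mm and 10.7 degrees, less where a joint would pass 70% of its speed; a pose out of reach is approached as far as the arm can. A call with a gripper value outside its range is refused whole. The fingers move at their own pace and stop on an object; the grip force is fixed at half the most. Time passes only in rows, so rows that do not move let the fingers close. It gives the time, the measured TCP pose, the force and the opening at its end, in the units of the state.
- read_state(): the state, without advancing time (a new reading comes with each control period).
- camera(name): name is "scene" or "top"; returns a dict with "pixels" (400x640x3 uint8, red, green, blue), "z_map" (400x640 float32, m along the optical axis (not along the pixel's ray), 0 where there is no reading), "mtx" (3x3 intrinsics, pixels), "T" (4x4, takes a point from camera to world coordinates). Camera axes: x right, y down, z forward; pixel columns grow to the right and rows downward; lengths in m; the calibration is good to about 2 mm. A picture is of the moment at which its call begins.
- sign_off(): hands the job in, once; it reports no verdict.
Trained networks look in a picture, given as the dict that the camera call returned (one of the last four; its "shot" number tells which), for a name from the list of things; names that differ only in an ending like _2 or _b are one class to them, and where a whole thing is asked for, a point or a joint stands for the part that bears it (a point fixed in the world has none). Each returns a list of dicts, best first, with "conf" (0 to 1); they miss things now and then, are a little off and sometimes report something else, mostly with a low value. They report only what shows in the picture. A call takes as long as a camera call. They do not tell look-alikes from the thing itself.
- look_for(picture, name): "location" ([column, row] in pixels, amid what is visible of it).
- outline_of(picture, name): "mask" (400x640 bool, what is visible of it) and "location" ([column, row] in pixels, amid what is visible of it).
The state is a dict: "clock": time; "q": joint angles; "joint_vel": joint speeds; "joint_torque": joint torques, N m; "position": TCP position; "orientation": TCP orientation; "ft_force": force on the tool from outside, world axes, zero at the start; "ft_torque": the same for the moment, N m; "grip_width": finger opening in m.
Only numpy, scipy, OpenCV 4.12 (cv2) and the standard library are available. Lean on these libraries where they do the work, as an engineer would, in place of code of your own. Each camera call takes 0.05 s, during which the arm holds its last target.

## Working session

There is one attempt and no reset: what is moved stays moved. The work goes in short steps, Python scripts to look and compute and a shell command to move; the robot and the scene stay as the last step left them, time stands still between calls to the robot, and variables do not carry over. Pictures are saved under pics/ and viewed, and the job is handed in when it is done.

```bash
mkdir -p pics; ls
cat > h.py <<'E'
import numpy as np, cv2
from cell import *
def world(p,u,v):
    z=p["z_map"][int(round(v)),int(round(u))]; K=p["mtx"]
    c=np.array([(u-K[0,2])/K[0,0]*z,(v-K[1,2])/K[1,1]*z,z,1]); return (p["T"]@c)[:3]
def cloud(p):
    K=p["mtx"];z=p["z_map"];v,u=np.mgrid[:400,:640]
    c=np.stack([(u-K[0,2])/K[0,0]*z,(v-K[1,2])/K[1,1]*z,z],-1)
    return c@p["T"][:3,:3].T+p["T"][:3,3]
def save(p,n): cv2.imwrite("pics/"+n,p["pixels"][:,:,::-1])
E
python3 - <<'E'
from h import *
s=read_state();print(s)
for n in("top","scene"):
    p=camera(n);save(p,n+"0.png");W=cloud(p)
    for k in("lid_a","candle","sweet_tin","tray"):
        for r in outline_of(p,k):
            m=r["mask"]&(p["z_map"]>0);q=W[m]
            print(n,k,round(r["conf"],2),np.round(r["location"]),q.mean(0).round(4) if len(q) else 0,np.percentile(q,[2,98],axis=0).round(3).tolist() if len(q) else 0)
E
```

```text
pics
{'clock': 0.0, 'q': array([-1.35843339e+00,  1.31154008e-01,  1.48926213e+00,  5.47642495e-06,
        1.52301007e+00, -8.54112670e-02]), 'joint_vel': array([-0.00061606,  0.00017098,  0.00074395, -0.00133484, -0.00197251,
        0.00147203]), 'joint_torque': array([-6.23321375e-04, -5.59824729e+01, -4.91771650e+01,  7.69759971e-02,
        3.47435684e-02, -1.93890037e-04]), 'position': array([ 0.17593269, -0.57303319,  0.21760115]), 'orientation': array([ 0.56906675, -0.56820707,  0.42078473, -0.4198142 ]), 'ft_force': array([-0.21385894,  0.5731598 ,  0.75151613]), 'ft_torque': array([-0.01329772, -0.06453201, -0.02573122]), 'grip_width': 0.0928174393686206}
top lid_a 0.96 [380. 213.] [0.4915 0.0932 0.0723] [[0.455, 0.057, 0.069], [0.528, 0.13, 0.076]]
top lid_a 0.93 [367. 164.] [0.5791 0.1216 0.0729] [[0.542, 0.084, 0.014], [0.618, 0.159, 0.078]]
top lid_a 0.87 [432. 197.] [0.5212 0.0038 0.0741] [[0.484, -0.035, 0.06], [0.558, 0.042, 0.079]]
top lid_a 0.57 [333. 223.] [0.4674 0.1818 0.0733] [[0.431, 0.145, 0.012], [0.505, 0.22, 0.078]]
top candle 0.75 [317. 174.] [0.5554 0.2
[... 451 characters left out ...]
76]]
scene lid_a 0.77 [364. 203.] [0.4845 0.0936 0.0683] [[0.449, 0.052, 0.05], [0.526, 0.129, 0.073]]
scene lid_a 0.61 [334. 184.] [0.5717 0.1222 0.0713] [[0.537, 0.085, 0.059], [0.614, 0.158, 0.075]]
scene candle 0.73 [365. 198.] [0.486  0.0931 0.0679] [[0.449, 0.051, 0.027], [0.532, 0.129, 0.073]]
scene candle 0.6 [310. 209.] [0.5484 0.2115 0.0437] [[0.531, 0.184, 0.006], [0.609, 0.231, 0.063]]
scene candle 0.49 [346. 208.] [0.5094 0.1405 0.0166] [[0.4, -0.056, -0.001], [0.661, 0.268, 0.041]]
scene sweet_tin 0.75 [356. 174.] [0.5997 0.0256 0.0268] [[0.575, -0.001, 0.011], [0.632, 0.05, 0.031]]
scene tray 0.9 [345. 208.] [0.5091 0.1415 0.0167] [[0.401, -0.055, 0.003], [0.661, 0.268, 0.03]]
```

Run:
```python
import cv2
a=cv2.imread("pics/top0.png")
cv2.imwrite("pics/top0c.png",cv2.resize(a[110:280,260:500],None,fx=3,fy=3,interpolation=cv2.INTER_CUBIC))
```

```text
(no output)
```

View pics/top0.png

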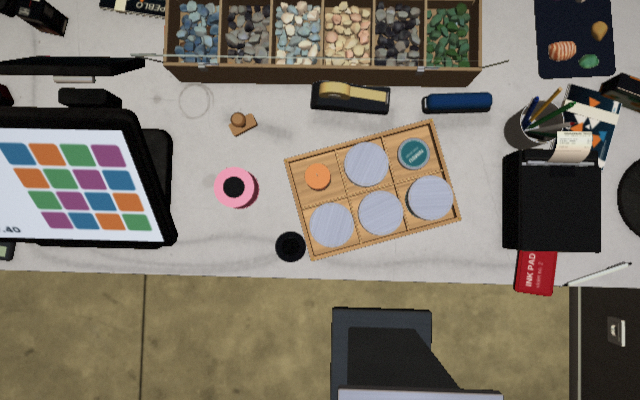

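View pics/scene0.png

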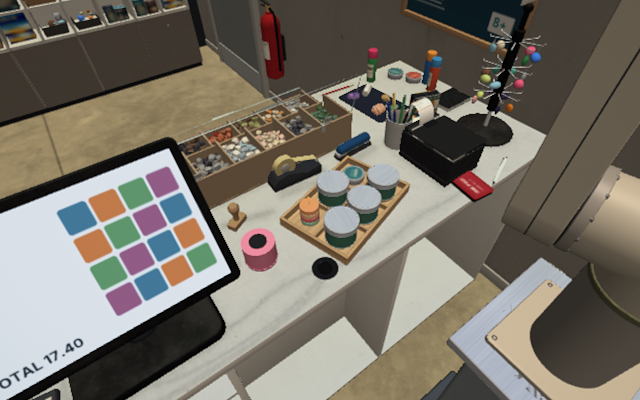

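```bash
sleep 1
```

```text
(no output)
```

View pics/top0c.png

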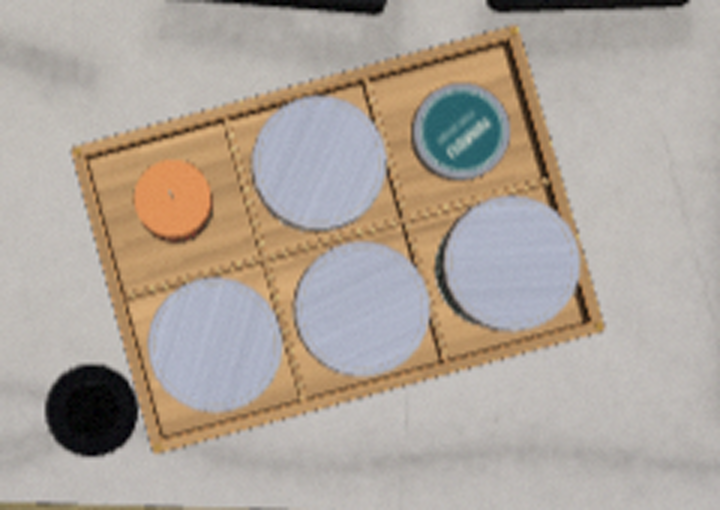

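The four tea tins are in the tray at top-view pixels (332,224), (380,213), (432,197) and (367,164). Things that could be confused with them are the pink tin (236,188), the black lid-like disc (290,246), the sweet tin (414,154) and the candle (317,174). I choose the four grey lids in the tray, and the crop confirms them. Next I'll fit the lid centres and check the approach path for obstacles.

Run:
```python
from h import *
from scipy.spatial.transform import Rotation as R
s=read_state();o=s["orientation"];print(R.from_quat(np.r_[o[1:],o[0]]).as_matrix().round(3), s["clock"])
for n in("top","scene"):
    p=camera(n);W=cloud(p)
    for r in outline_of(p,"lid_a"):
        q=W[r["mask"]&(p["z_map"]>0)];zt=np.median(q[:,2]);q=q[abs(q[:,2]-zt)<.005].astype(np.float32)
        c,rad=cv2.minEnclosingCircle(q[:,:2]*1000);print(n,np.round(c,1),round(rad,1),zt.round(4),q[:,:2].mean(0).round(4))
    b=(p["z_map"]>0)
    for x in np.arange(.1,.85,.1):
        row=[]
        for y in np.arange(-.7,.5,.1):
            m=b&(W[...,0]>x-.05)&(W[...,0]<x+.05)&(W[...,1]>y-.05)&(W[...,1]<y+.05)
            row.append(round(float(W[m][:,2].max()),2) if m.any() else None)
        print(round(x,1),row)
```

```text
[[ 0.293 -0.     0.956]
 [-0.956  0.     0.293]
 [-0.    -1.    -0.   ]] 0.5
top [521.2   2.9] 41.5 0.0754 [0.5214 0.0034]
top [467.3 181.7] 41.3 0.0749 [0.4674 0.1812]
top [579.9 121.2] 41.0 0.0748 [0.5794 0.1211]
top [491.5  92.6] 41.4 0.0727 [0.4916 0.0928]
0.1 [-0.5, -0.9, -0.91, -0.91, -0.91, 0.0, 0.01, 0.01, 0.01, 0.0, -0.9, -0.9]
0.2 [-0.5, -0.9, -0.91, -0.9, -0.9, -0.0, 0.0, 0.0, 0.0, -0.0, -0.9, -0.9]
0.3 [-0.5, -0.91, -0.91, -0.91, -0.91, 0.02, -0.91, -0.91, -0.91, -0.9, -0.91, -0.91]
0.4 [None, None, None, 0.01, 0.11, 0.11, 0.11, 0.01, 0.08, 0.08, 0.01, 0.18]
0.5 [None, None, None, 0.02, 0.11, 0.11, 0.11, 0.08, 0.08, 0.08, 0.07, 0.3]
0.6 [None, None, None, 0.02, 0.11, 0.16, 0.15, 0.08, 0.08, 0.08, 0.07, 0.35]
0.7 [None, None, None, 0.07, 0.07, 0.16, 0.25, 0.25, 0.25, 0.26, 0.25, 0.25]
0.8 [None, None, None, 0.07, 0.07, 0.03, 0.12, 0.11, 0.11, 0.11, 0.11, 0.11]
scene [488.9  91. ] 42.0 0.0705 [0.4865 0.0922]
scene [577.1 118.4] 42.1 0.0723 [0.5751 0.1198]
scene [464.7 179.2] 41.7 0.0725 [0.4627 0.1806]
scene [517.5   0.6] 41.8 0.0732 [0.5158 0.0029]
0.1 [-0.05, None, None, None, None, 0.0, 0.02, 0.39, 0.54, 0.0, None, None]
0.2 [0.08, None, None, None, -0.91, -0.82, -0.81, -0.82, 0.58, None, None, None]
0.3 [-0.52, -0.91, -0.91, -0.91, -0.91, 0.02, -0.91, -0.91, -0.91, -0.91, None, None]
0.4 [0.36, 0.0, 0.01, 0.01, 0.11, 0.11, 0.09, 0.03, 0.07, 0.08, 0.0, 0.18]
0.5 [0.36, 0.0, 0.39, 0.4, 0.11, 0.11, 0.11, 0.08, 0.08, 0.08, 0.07, 0.3]
0.6 [0.33, 0.0, 0.29, 0.3, 0.11, 0.16, 0.1, 0.08, 0.07, 0.08, 0.07, 0.35]
0.7 [0.3, 0.01, 0.02, 0.07, 0.07, 0.15, 0.24, 0.25, 0.25, 0.25, 0.25, 0.25]
0.8 [0.29, 0.12, 0.12, 0.07, 0.07, 0.03, 0.11, 0.11, 0.11, 0.11, 0.11, 0.11]
```

Press points will be 31 mm from each lid's centre on the near side, with the fingers' wide side tangential, so no turn is needed. I'll move over the first lid with the fingers closed.

```bash
python3 -m inch '26 47 0 0 0 0 255;26 47 0 0 0 0 255;26 47 0 0 0 0 255;26 47 0 0 0 0 255;26 47 0 0 0 0 255;26 47 0 0 0 0 255;26 47 0 0 0 0 255;26 47 0 0 0 0 255;26 47 0 0 0 0 255;26 47 0 0 0 0 255;26 47 0 0 0 0 255'
```

```text
clock: 2.08
position: [0.467, -0.0428, 0.22]
orientation: [0.567, -0.567, 0.42, -0.425]
ft_force: [0.6, 0.5, 0.6]
grip_width: 0.0002
```

```bash
python3 -m inch '11 18 -40 0 0 0 255;11 18 -40 0 0 0 255;0 0 -40 0 0 0 255;0 0 -10 0 0 0 255;0 0 0 0 0 0 255' ; python3 -c "
from h import *
s=read_state();print(s['position'],s['ft_force'],s['ft_torque'])
p=camera('scene');save(p,'s1.png')
cv2.imwrite('pics/s1c.png',cv2.resize(p['pixels'][120:280,260:500,::-1],None,fx=3,fy=3))"
```

```text
clock: 2.7
position: [0.4922, -0.0014, 0.0897]
orientation: [0.57, -0.567, 0.416, -0.425]
ft_force: [-0.1, -0.3, 0.6]
grip_width: 0.0003
[ 0.49217244 -0.00140608  0.08968844] [-0.07513157 -0.28804388  0.57786439] [0.0462454  0.03010532 0.00730902]
```

View pics/s1c.png

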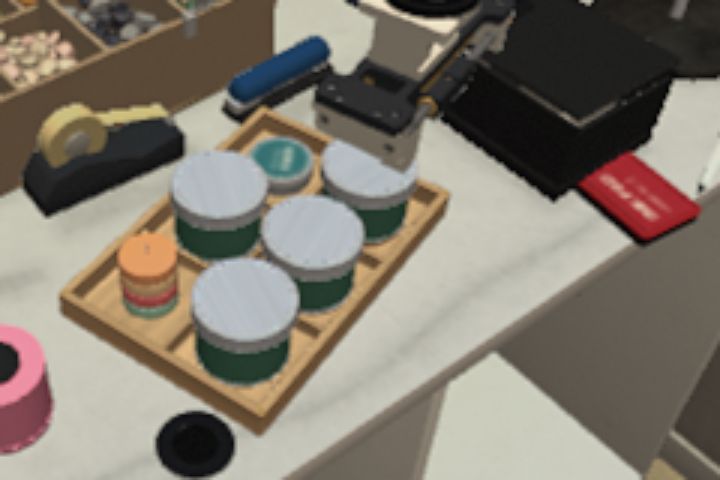

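The fingers are above the near edge of the right-hand lid (crop 370,160). I'll creep down onto it.

```bash
python3 -m inch '-3 -5 -5 0 0 0 255;0 0 -3 0 0 0 255'; for i in 1; do python3 -m inch '0 0 -2 0 0 0 255'; python3 -m inch '0 0 -2 0 0 0 255';  python3 -m inch '0 0 -2 0 0 0 255'; done
```

```text
clock: 3.0
position: [0.4916, -0.0077, 0.0852]
orientation: [0.571, -0.566, 0.414, -0.427]
ft_force: [-0.4, 0.0, -0.5]
grip_width: 0.0003
clock: 3.12
position: [0.4921, -0.0081, 0.0839]
orientation: [0.571, -0.565, 0.414, -0.428]
ft_force: [1.4, -0.6, 0.5]
grip_width: 0.0002
clock: 3.25
position: [0.4924, -0.0082, 0.0821]
orientation: [0.571, -0.565, 0.414, -0.428]
ft_force: [0.1, -0.1, 0.0]
grip_width: 0.0006
clock: 3.38
position: [0.4925, -0.0082, 0.0802]
orientation: [0.571, -0.565, 0.414, -0.428]
ft_force: [-0.4, -0.2, -0.7]
grip_width: 0.0003
```

```bash
python3 -m inch '-1 0 0 0.005 0.019 0 255;0 0 -1.5 0.002 0.005 0 255'; python3 -m inch '0 0 -2 0 0 0 255';  python3 -m inch '0 0 -2 0 0 0 255'; python3 -m inch '0 0 -2 0 0 0 255'
```

```text
clock: 3.62
position: [0.4913, -0.008, 0.0785]
orientation: [-0.568, 0.568, -0.423, 0.419]
ft_force: [1.0, 1.2, -0.1]
grip_width: 0.0004
clock: 3.75
position: [0.4915, -0.0081, 0.0764]
orientation: [-0.568, 0.568, -0.423, 0.419]
ft_force: [-0.4, 0.7, 0.2]
grip_width: 0.0007
clock: 3.88
position: [0.4916, -0.0081, 0.0746]
orientation: [-0.568, 0.568, -0.423, 0.419]
ft_force: [-6.9, 0.6, 14.6]
grip_width: 0.0003
clock: 4.0
position: [0.4918, -0.0081, 0.0742]
orientation: [-0.568, 0.568, -0.423, 0.419]
ft_force: [-13.4, 1.2, 27.4]
grip_width: 0.0005
```

Lid 1 is firm: the force jumped to 27 N within about 0.4 mm at z 74.5 mm. Next is the middle front lid.

```bash
python3 -m inch '0 0 12 0 0 0 255;-8 23 0 0 0 0 255;-8 23 0 0 0 0 255;-8 23 0 0 0 0 255;-6 21 0 0 0 0 255;0 0 0 0 0 0 255'
```

```text
clock: 4.75
position: [0.4621, 0.084, 0.0888]
orientation: [0.568, -0.568, 0.422, -0.42]
ft_force: [-0.2, -0.2, -0.6]
grip_width: 0.0006
```

```bash
python3 -m inch '-1 0 -6 0 0 0 255;0 0 -4 0 0 0 255;0 0 0 0 0 0 255'; for i in 1; do python3 -m inch '0 0 -1.5 0 0 0 255'; python3 -m inch '0 0 -1.5 0 0 0 255'; python3 -m inch '0 0 -1.5 0 0 0 255'; done
```

```text
clock: 5.12
position: [0.4615, 0.0825, 0.0781]
orientation: [0.568, -0.567, 0.422, -0.421]
ft_force: [-0.7, 0.4, -0.6]
grip_width: 0.0008
clock: 5.25
position: [0.4616, 0.0821, 0.0765]
orientation: [0.568, -0.567, 0.422, -0.421]
ft_force: [-0.4, -0.1, -0.4]
grip_width: 0.0004
clock: 5.38
position: [0.4617, 0.0819, 0.0749]
orientation: [0.568, -0.567, 0.422, -0.421]
ft_force: [0.0, 0.0, -0.9]
grip_width: 0.0004
clock: 5.5
position: [0.4618, 0.0818, 0.0733]
orientation: [0.568, -0.567, 0.422, -0.421]
ft_force: [1.3, -0.9, -0.5]
grip_width: 0.0004
```

```bash
python3 -m inch '0 0 -1 0 0 0 255'; python3 -m inch '0 0 -1 0 0 0 255'; python3 -m inch '0 0 -1 0 0 0 255'
```

```text
clock: 5.62
position: [0.4618, 0.0818, 0.0723]
orientation: [0.568, -0.567, 0.422, -0.421]
ft_force: [-0.1, -0.4, 2.5]
grip_width: 0.0003
clock: 5.75
position: [0.4619, 0.0818, 0.0719]
orientation: [0.568, -0.567, 0.422, -0.421]
ft_force: [-4.8, -0.5, 12.4]
grip_width: 0.0004
clock: 5.88
position: [0.462, 0.0818, 0.0719]
orientation: [0.568, -0.567, 0.422, -0.421]
ft_force: [-5.8, -1.0, 12.9]
grip_width: 0.0007
```

Lid 2 is firm at 72 mm. Next is the left front lid.

```bash
python3 -m inch '0 0 14 0 0 0 255;-7 22 0 0 0 0 255;-7 22 0 0 0 0 255;-7 23 0 0 0 0 255;-6 22 0 0 0 0 255;0 0 0 0 0 0 255;0 0 -5 0 0 0 255;0 0 0 0 0 0 255'
```

```text
clock: 6.88
position: [0.4372, 0.1728, 0.0864]
orientation: [0.569, -0.565, 0.421, -0.423]
ft_force: [1.2, -0.3, -0.3]
grip_width: 0.0004
```

```bash
python3 -m inch '0 -1 -4 0.002 0.008 0 255;0 0 -4 0 0 0 255;0 0 0 0 0 0 255'; for i in 1; do python3 -m inch '0 0 -1 0 0 0 255'; python3 -m inch '0 0 -1 0 0 0 255'; python3 -m inch '0 0 -1 0 0 0 255'; python3 -m inch '0 0 -1 0 0 0 255'; done
```

```text
clock: 7.25
position: [0.4374, 0.1704, 0.0775]
orientation: [0.568, -0.566, 0.424, -0.421]
ft_force: [-0.4, -0.4, -1.3]
grip_width: 0.0006
clock: 7.38
position: [0.4375, 0.1703, 0.0765]
orientation: [0.568, -0.566, 0.424, -0.421]
ft_force: [-0.3, -0.9, -0.1]
grip_width: 0.0009
clock: 7.5
position: [0.4375, 0.1703, 0.0754]
orientation: [0.568, -0.566, 0.424, -0.421]
ft_force: [-0.4, 0.3, 0.7]
grip_width: 0.0004
clock: 7.62
position: [0.4375, 0.1704, 0.0744]
orientation: [0.568, -0.566, 0.424, -0.421]
ft_force: [-0.5, 1.1, 0.3]
grip_width: 0.0002
clock: 7.75
position: [0.4374, 0.1704, 0.0734]
orientation: [0.568, -0.566, 0.424, -0.421]
ft_force: [-1.2, -1.1, 1.8]
grip_width: 0.0002
```

```bash
python3 -m inch '0 0 -1 0 0 0 255'; python3 -m inch '0 0 -1 0 0 0 255';python3 -m inch '0 0 -0.5 0 0 0 255'; python3 -c "
from h import *
p=camera('scene');W=cloud(p)
for r in outline_of(p,'lid_a'):
    q=W[r['mask']&(p['z_map']>0)];q=q[q[:,2]>.067]
    c,*_=np.linalg.lstsq(np.c_[q[:,:2]-q[:,:2].mean(0),np.ones(len(q))],q[:,2],rcond=None);print(q.mean(0).round(3),c.round(3))"
```

```text
clock: 7.88
position: [0.4373, 0.1704, 0.0725]
orientation: [0.568, -0.567, 0.424, -0.42]
ft_force: [-2.0, -0.1, 2.8]
grip_width: 0.0003
clock: 8.0
position: [0.4373, 0.1704, 0.0717]
orientation: [0.567, -0.567, 0.424, -0.42]
ft_force: [-3.6, -1.4, 7.5]
grip_width: -0.0003
clock: 8.12
position: [0.4374, 0.1704, 0.0717]
orientation: [0.567, -0.567, 0.424, -0.42]
ft_force: [-3.8, -2.3, 7.2]
grip_width: 0.0003
[0.582 0.134 0.073] [-0.108  0.064  0.073]
[ 0.489 -0.005  0.074] [-0.486  0.105  0.074]
[0.445 0.202 0.071] [0.082 0.014 0.071]
[0.456 0.083 0.074] [-1.299 -0.131  0.074]
```

Lid 3 yields at 2–3 N over about 2 mm and the depth plane shows a tilt of about 0.08 rad, so it is rocking. I'll confirm with the top camera, then compare it after letting go.

```bash
cat > t.py <<'E'
from h import *
for n in ("top","scene"):
    p=camera(n);W=cloud(p);q=W[(p["z_map"]>0)&(np.hypot(W[...,0]-.466,W[...,1]-.1805)<.04)&(W[...,2]>.06)&(W[...,2]<.085)]
    f=None
    for _ in range(6):
        A=np.c_[q[:,:2]-[.466,.1805],np.ones(len(q))];c=np.linalg.lstsq(A,q[:,2],rcond=None)[0];q=q[abs(A@c-q[:,2])<.003]
    print(n,len(q),c.round(4))
E
python3 t.py; python3 -m inch '0 0 -0.5 0 0 0 255;0 0 4 0 0 0 255;0 0 5 0 0 0 255;0 0 5 0 0 0 255;0 0 0 0 0 0 255'; python3 t.py
```

```text
top 68 [0.0739 0.0181 0.0756]
scene 85 [ 0.1044 -0.0483  0.074 ]
clock: 8.95
position: [0.4379, 0.1706, 0.0868]
orientation: [0.568, -0.566, 0.424, -0.421]
ft_force: [-0.4, 0.0, 0.2]
grip_width: 0.0005
top 50 [-0.1486 -0.034   0.0802]
scene 226 [ 0.0171 -0.027   0.0733]
```

The lid rocked (about 0.09 rad) and swung back level. Now I'll press it in the middle.

```bash
python3 -m inch '14 5 0 0 0 0 255;14 5 0 0 0 0 255;0 0 -4 0 0 0 255;0 0 -3 0 0 0 255;0 0 0 0 0 0 255'
```

```text
clock: 9.68
position: [0.4642, 0.1801, 0.0772]
orientation: [-0.567, 0.567, -0.425, 0.42]
ft_force: [0.4, -0.2, 0.2]
grip_width: 0.0003
```

```bash
python3 -m inch '2 0.5 -0.5 0 0 0 255'; for i in 1; do python3 -m inch '0 0 -1 0 0 0 255'; python3 -m inch '0 0 -1 0 0 0 255'; python3 -m inch '0 0 -1 0 0 0 255'; python3 -m inch '0 0 -1 0 0 0 255'; done
```

```text
clock: 9.8
position: [0.4658, 0.1805, 0.0766]
orientation: [-0.567, 0.567, -0.425, 0.42]
ft_force: [0.6, -0.3, -0.2]
grip_width: 0.0006
clock: 9.93
position: [0.4659, 0.1805, 0.0757]
orientation: [-0.567, 0.567, -0.425, 0.42]
ft_force: [0.5, -0.4, 0.3]
grip_width: 0.0004
clock: 10.05
position: [0.4659, 0.1806, 0.0747]
orientation: [-0.567, 0.567, -0.425, 0.42]
ft_force: [-0.2, 0.8, -0.2]
grip_width: 0.0007
clock: 10.18
position: [0.4661, 0.1806, 0.074]
orientation: [-0.567, 0.567, -0.425, 0.42]
ft_force: [-1.1, 0.3, 5.8]
grip_width: -0.0001
clock: 10.3
position: [0.4663, 0.1806, 0.0738]
orientation: [-0.567, 0.567, -0.425, 0.42]
ft_force: [-3.6, -2.2, 10.1]
grip_width: 0.0004
```

```bash
python3 -m inch '0 0 -1.5 0 0 0 255'; python3 -m inch '0 0 -1.5 0 0 0 255'; python3 -m inch '0 0 -1.5 0 0 0 255'; python3 -m inch '0 0 -1.5 0 0 0 255'
```

```text
clock: 10.42
position: [0.4664, 0.1807, 0.0732]
orientation: [-0.567, 0.567, -0.425, 0.42]
ft_force: [-4.9, -1.1, 9.1]
grip_width: 0.0004
clock: 10.55
position: [0.4663, 0.1807, 0.0725]
orientation: [-0.567, 0.567, -0.425, 0.42]
ft_force: [-4.4, -1.4, 8.5]
grip_width: 0.0002
clock: 10.68
position: [0.4664, 0.1807, 0.0719]
orientation: [-0.567, 0.567, -0.425, 0.42]
ft_force: [-5.0, -1.8, 9.3]
grip_width: 0.0003
clock: 10.8
position: [0.4663, 0.1807, 0.0712]
orientation: [-0.567, 0.567, -0.425, 0.42]
ft_force: [-4.7, -1.0, 9.2]
grip_width: 0.0003
```

```bash
python3 -m inch '0 0 -1.5 0 0 0 255'; python3 -m inch '0 0 -1.5 0 0 0 255'; python3 -m inch '0 0 -2 0 0 0 255'; python3 -m inch '0 0 -2 0 0 0 255'
```

```text
clock: 10.92
position: [0.4663, 0.1807, 0.0707]
orientation: [-0.567, 0.567, -0.425, 0.42]
ft_force: [-6.1, -1.4, 12.8]
grip_width: 0.0006
clock: 11.05
position: [0.4664, 0.1807, 0.0706]
orientation: [-0.567, 0.568, -0.425, 0.42]
ft_force: [-7.7, -3.0, 17.1]
grip_width: 0.0006
clock: 11.18
position: [0.4665, 0.1807, 0.0705]
orientation: [-0.567, 0.568, -0.424, 0.42]
ft_force: [-10.9, -4.4, 21.6]
grip_width: 0.0006
clock: 11.3
position: [0.4665, 0.1807, 0.0705]
orientation: [-0.567, 0.568, -0.424, 0.42]
ft_force: [-11.7, -3.5, 20.9]
grip_width: 0.0003
```

The lid bottomed out after about 3.6 mm of travel, firm at 21 N. I'll lift straight up and clear.

```bash
python3 -m inch '0 0 2 0 0 0 255;0 0 5 0 0 0 255;0 0 20 0 0 0 255;0 0 40 0 0 0 255;0 0 50 0 0 0 255;0 0 40 0 0 0 255;-10 -50 0 0 0 0 255;-10 -50 0 0 0 0 255;-10 -50 0 0 0 0 255;-10 -50 0 0 0 0 255;-10 -50 0 0 0 0 255;-10 -50 0 0 0 0 255;0 0 0 0 0 0 255;0 0 0 0 0 0 255'; python3 t.py
python3 - <<'E'
from h import *
for n in("top","scene"):
    p=camera(n);save(p,n+"9.png");W=cloud(p)
    for k in("lid_a","candle","sweet_tin"):
        for r in outline_of(p,k):
            q=W[r["mask"]&(p["z_map"]>0)];zt=np.median(q[:,2]);q=q[abs(q[:,2]-zt)<.005].astype(np.float32)
            c,rad=cv2.minEnclosingCircle(q[:,:2]*1000);print(n,k,round(r["conf"],2),np.round(c,1),round(rad,1),zt.round(4))
    cv2.imwrite(f'pics/{n}9c.png',cv2.resize(p['pixels'][110:280,260:500,::-1],None,fx=3,fy=3))
E
```

```text
clock: 13.05
position: [0.4026, -0.1276, 0.2341]
orientation: [-0.568, 0.568, -0.423, 0.421]
ft_force: [-0.4, -0.4, -0.4]
grip_width: 0.0004
top 1388 [0.0027 0.0003 0.0715]
scene 720 [-0.0027 -0.0012  0.0694]
top lid_a 0.87 [467.8 181.9] 41.2 0.0715
top lid_a 0.86 [521.6   2.6] 41.8 0.0753
top lid_a 0.67 [491.7  92.6] 41.3 0.0728
top lid_a 0.66 [580.3 121.1] 41.3 0.0747
top candle 0.96 [557.  210.5] 23.9 0.0633
top sweet_tin 0.67 [608.1  28. ] 31.4 0.0304
scene lid_a 0.73 [577.3 118.2] 42.0 0.0721
scene lid_a 0.71 [5.19e+02 4.00e-01] 42.0 0.0732
scene lid_a 0.69 [464.4 178.9] 42.3 0.0691
scene lid_a 0.56 [489.2  95.3] 47.9 0.0704
scene candle 0.61 [553.7 208. ] 23.9 0.0564
scene sweet_tin 0.67 [604.6  24.2] 33.0 0.0278
```

View pics/scene9c.png

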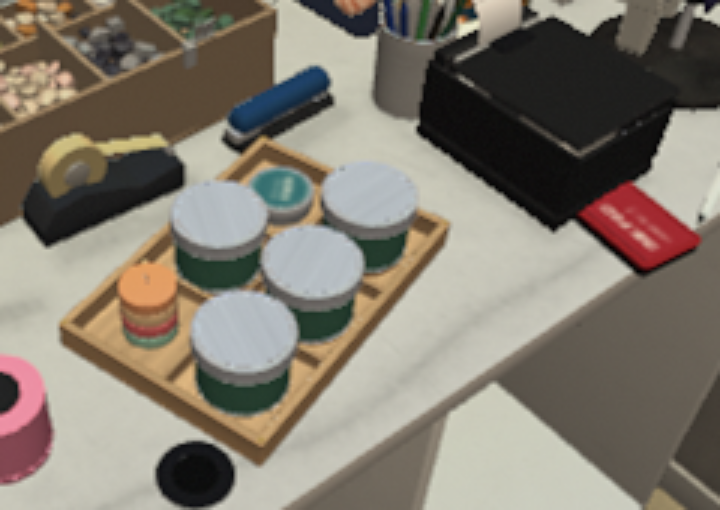

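The pressed lid (crop 245,330) dropped 3.4 mm on both cameras and is level within 0.003 rad. Every lid, the candle and the sweet tin are where they were, and the hand is clear.

```bash
python3 -c "
from cell import *
print(sign_off())"
```

```text
the job is handed in; nothing more can be done
None
```

The loose lid was the front-left one, next to the candle. It is now pressed home and the job is handed in.

- **Finding it:** I pressed near the edges of the front-right, front-middle and front-left lids in turn. The first two were firm. The front-left lid gave at 2–3 N, leaned about 0.08–0.1 rad and swung back level. I did not press the fourth lid, at the back, because the loose one had already been found.
- **Pressing it home:** I pushed the front-left lid straight down in its middle. It slid about 3.6 mm and then stopped hard at about 21 N.
- **Last checks:** Both cameras show that lid 3.4 mm lower than before and level within 0.003 rad. From the top camera the four lids are within 1 mm of where they were. The candle and the sweet tin stand where they were, and the hand is clear with no contact force.
- **What went less well:**
  - The edge press on the front-right lid reached 27 N, more than the light touch intended, though nothing moved.
  - One scene-camera outline of the front-middle lid came out too large (47.9 mm radius), and its centre disagreed with the start by about 4 mm. The top camera showed that lid had not moved.

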